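# Roll the long tin up the feed rack

### The job

Two food tins lie waiting at the foot of the two-lane sloping tin rack. With your fingertips behind it, slowly push the long tin up its lane, over the crest and into the seat against the stop at the top, staying with it so that it never runs free or rolls back down the slope, and never lifting it. Leave the short tin and everything else where it is, and finish clear of everything.

Things in the scene. Friction and masses are not known exactly. Their poses are not given: they have to be found in the camera images.
- rack: Fixed two-lane tin rack, white bed, dark steel fences, lip and stop, 242 x 212 mm. Origin: centre of its width, on the table. x points level, uphill along the lanes (roughly world +y, up to 20 degrees off), y across, z up. Lanes centred at y = +52 and -52 mm, 100 mm wide inside. Fences 4 mm thick, 20 mm above the sloping bed, 60 mm above the table at the seat.
- rack_lip (a point): Point on the lip's inner face, top edge, mid-width: rack x = -125 mm, 26 mm above the table. The lip is 6 mm thick and runs across both lanes at the foot; just inside it the bed is 12 mm above the table and rises at 8 degrees towards the crest. Tins rest against the lip; one let go on the slope rolls back to it.
- rack_crest (a point): Point on the crest of the bed, mid-width: rack x = +50 mm, 36.6 mm above the table. Beyond it the bed falls at 8 degrees to the stop: this is the seat. A tin whose middle has passed the crest rolls on to the stop and stays.
- rack_stop (a point): Foot of the stop's face, mid-width: rack x = +105 mm, 29 mm above the table. The stop is an upright plate 6 mm thick across both lanes, its top 75 mm above the table. A seated 66 mm tin touches it, its middle at rack x = +72 mm, 67 mm above the table.
- long_tin: The long tin: closed steel tin with a paper label, lying across one of the two lanes (either one), 66 mm in diameter, 92 mm long, 0.3 to 0.55 kg, smooth and free-rolling, slipping easily against a finger (friction 0.3). Origin at its very middle; y is its long axis (x and z turn as it rolls). It waits at the lip, middle at rack x = -101 mm, 49 mm above the table, overhanging the lip's inner face by 9 mm.
- short_tin: The short tin: the same look and 66 mm diameter but only 55 mm long, lying at the foot of the other lane. Origin at its middle, y along its length. Leave it.
- spice_jar: Bystander: small jar, 48 mm across, 85 mm tall, standing beside the rack. Origin: centre of underside.
- upright_tin: Bystander: can with rounded shoulders standing upright beside the rack, 66 mm across, 80 mm tall. Origin: centre of underside.
- bowl: Bystander: steel bowl, 120 mm across, 50 mm tall. Origin: centre of underside.
- mug: Bystander: white mug, 76 mm across, 85 mm tall. Origin: centre of underside.
- spoon: Bystander: spoon lying flat on the table. Origin near its middle, x along it.
- foil_box: Bystander: cardboard box, 50 x 160 x 45 mm tall. Origin: centre of underside.
Mind the look-alikes: they are no part of the job. What is shaped like the long_tin but green or turquoise is not meant.

How it is judged:
On the way, in this order (a step that is already met when the one before it is completed fails the run):
1. the long tin is half-way up the slope, on the bed, with the fingers against it (x of long_tin in the frame of rack between -0.035 and 0.03 m and contact force between the fingers and long_tin above 0.05 N).
2. the long tin is in the seat against the stop (x of long_tin in the frame of rack above 0.066 m and z of long_tin in the frame of rack below 0.071 m), for 0.1 s.
At the end, for the whole second after the job is handed in: The long tin lies at rest in the seat at the top of its lane, its middle within 6 mm of its place against the stop and square across the lane (within 7 degrees); the short tin is within 15 mm and every bystander within 20 mm of where it began (all of step 2 and x of long_tin in the frame of rack below 0.078 m and z of long_tin in the frame of rack above 0.061 m and angle between the y axis of long_tin and the y axis of rack, either way round below 0.12 rad and linear speed of long_tin below 0.02 m/s and contact force between long_tin and rack above 0.5 N and distance of short_tin from where it was at the start of the episode below 0.015 m and distance of each of spice_jar, upright_tin, bowl, mug, spoon, foil_box from where it was at the start of the episode below 0.02 m); the robot touches nothing.
It fails at once if the long tin runs free on the slope: it moves faster than 0.2 m/s with nothing of the robot touching it (x of long_tin in the frame of rack between -0.085 and 0.035 m and linear speed of long_tin above 0.2 m/s and contact force between each of the fingers, the arm and long_tin below 0.01 N).
It fails at once if the long tin is lifted more than about 15 mm off the bed ((x of long_tin in the frame of rack below -0.06 m and z of long_tin in the frame of rack above 0.07 m) or (x of long_tin in the frame of rack below 0 m and z of long_tin in the frame of rack above 0.078 m) or z of long_tin in the frame of rack above 0.086 m).
It fails at once if the long tin leaves the rack (z of long_tin in the frame of rack below 0.04 m or x of long_tin in the frame of rack below -0.125 m or x of long_tin in the frame of rack above 0.09 m).
It fails at once if the short tin is moved more than 15 mm (distance of short_tin from where it was at the start of the episode above 0.015 m).
It fails at once if a bystander is moved more than 20 mm (distance of any of spice_jar, upright_tin, bowl, mug, spoon, foil_box from where it was at the start of the episode above 0.02 m).
It also fails if it takes over 42 s, if anything falls off the work surface, if the arm or the gripper's body presses on something with over 40 N, if the wrist force passes 120 N, or if a joint passes its speed limit or range.

### The arm

A 7-joint arm with a two-finger parallel gripper is mounted at the origin on the work surface. World frame = base frame: x ahead of the robot, y to its left, z up, the work surface at z = 0. Lengths are in m, angles in rad, forces in N, time in s.
With the tool pointing down it reaches from about 0.425 to 0.925 m from the base axis. Payload 6.8 kg.
Tool frame: the origin (TCP) lies midway between the tips of the shut fingers; the grasp point (between the pads) lies 19 mm behind it; y points along the fingers, z is the direction in which the jaws open and shut, and the axes are right-handed (so a half turn about y gives the same grasp; the last joint's range is limited). The gripper opens to 85 mm and grips with 20 to 120 N. Pads are 22 mm wide; open, the fingers measure 114 mm over their backs; the gripper's body (76 mm by 85 mm) begins 54 mm behind the grasp point. The pads swing forward as they close: fully open they stand 13 mm farther back than shut.
Start: joints at [1.073, 0.477, 0.022, 1.555, -0.011, 1.109, -0.083], TCP at [0.257, -0.624, 0.231] pointing down, gripper open.
Joint ranges: [-2.96, 2.96], [-0.34, 2.1], [-1.41, 1.46], [0.24, 2.44], [-1.37, 4.51], [0.17, 1.92], [-2.96, 2.96]. Speed limits (rad/s): [2.39, 2.39, 3.14, 3.14, 3.14, 3.14, 3.14].

### API

Orientations are given as a rotation vector (axis times angle).
In Python, from bench import r gives the robot as it stands.
- The arm moves only by the tool send_rows, never from a script. Its argument "rows" is text: rows parted by semicolons, each of 6 numbers parted by spaces: the shift along the world's x, y, z in m, then the turn, a rotation vector about the world's x, y, z in rad. A call has 1 to 20 rows; each row shifts and turns the commanded pose from where the row before left it; what a row does not reach is not made up. A row lasts 1/10 s, in which the tool goes at most 50 mm and 8.59 degrees, less where a joint would pass 70% of its speed; a pose out of reach is approached as far as the arm can. A call is refused whole if a number of a shift passes 0.05 or a number of a turn 0.15, either way. A call with a gripper value outside its range is refused whole. "grip" is the finger opening in m, from 0 to 0.0854, set as the call begins (left out, the last holds). The fingers move at their own pace and stop on an object; "grip_force" is the grip in N (left out, the last holds). Time passes only in rows, so rows that do not move let the fingers close. It gives the time, the measured TCP pose, the force and the opening at its end, in the units of the state.
- r.get_obs(): the state, without advancing time (a new reading comes with each control period).
- r.grab_frame(name): name is "scene" or "top"; returns a dict with "pixels" (400x640x3 uint8, red, green, blue), "intrinsics" (3x3 intrinsics, pixels), "position" and "orientation" of the camera in the world. Camera axes: x right, y up, looking along -z (the intrinsics and any distortion apply to the point x, -y, -z); pixel columns grow to the right and rows downward; lengths in m; the calibration is good to about 2 mm. A picture is of the moment at which its call begins. There is no depth.
- r.hand_in(): hands the job in, once; it reports no verdict.
The state is a dict: "clock": time; "joints": joint angles; "qvel": joint speeds; "tau": joint torques, N m; "tcp_pos": TCP position; "orientation": TCP orientation; "contact_force": force on the tool from outside, world axes, zero at the start; "moment": the same for the moment, N m; "grip_width": finger opening in m.
Only numpy, scipy, OpenCV 4.12 (cv2) and the standard library are available. Lean on these libraries where they do the work, as an engineer would, in place of code of your own. Each camera call takes 0.05 s, during which the arm holds its last target.

## Working session

There is one attempt and no reset: what is moved stays moved. The work goes in short steps, Python scripts to look and compute and a tool call to move; the robot and the scene stay as the last step left them, time stands still between calls to the robot, and variables do not carry over. Pictures are saved under pics/ and viewed, and the job is handed in when it is done.

Besides the shell and the picture viewer there is one more tool, called after ">>>" as name(argument=value, ...) on one line, values as JSON. send_rows: Moves the arm, as the interface text tells. Its arguments: {"type":"object","properties":{"rows":{"type":"string"},"grip":{"type":"number"},"grip_force":{"type":"number"}},"required":["rows"]}

```bash
mkdir -p pics; ls; python3 - <<'E'
from bench import r
import cv2,json,numpy as np
for n in("scene","top"):
    f=r.grab_frame(n); cv2.imwrite(f"pics/{n}0.png",f["pixels"][:,:,::-1]); print(n,f["intrinsics"],f["position"],f["orientation"],[k for k in f])
    np.savez(f"{n}0.npz",**{k:np.array(f[k]) for k in ("pixels","intrinsics","position","orientation")})
print(r.get_obs())
E
```

```text
pics
scene [[437.50695317   0.         321.75841971]
 [  0.         437.50695317 204.41404992]
 [  0.           0.           1.        ]] [ 1.16810369 -0.60996544  1.31273367] [0.58548472 0.21946425 0.71292634] ['pixels', 'intrinsics', 'position', 'orientation']
top [[382.65274779   0.         316.35035343]
 [  0.         382.65274779 198.09324533]
 [  0.           0.           1.        ]] [0.38446359 0.01775157 1.17846033] [ 0.14654926 -0.12134461 -1.58608536] ['pixels', 'intrinsics', 'position', 'orientation']
{'clock': 0.1, 'joints': array([ 1.07290065,  0.47774356,  0.02234351,  1.55633485, -0.01152086,
        1.10932214, -0.0831125 ]), 'qvel': array([-4.12065143e-05, -3.23111193e-03,  7.14127483e-04, -3.37219580e-03,
       -9.24732555e-04,  1.50786944e-03, -1.33937603e-05]), 'tau': array([ 4.54759720e-03, -5.97759140e+01,  1.61363337e+00, -2.81954473e+01,
        1.28291018e-02,  4.96715773e-03, -1.25159036e-05]), 'tcp_pos': array([ 0.25629127, -0.62387334,  0.23041293]), 'orientation': array([-0.39679637,  2.0095346 , -2.00620953]), 'contact_force': array([-0.39162833, -0.69420873,  0.57704108]), 'moment': array([-0.07866432, -0.00551082, -0.0043735 ]), 'grip_width': 0.08525257874092934}
```

View pics/scene0.png

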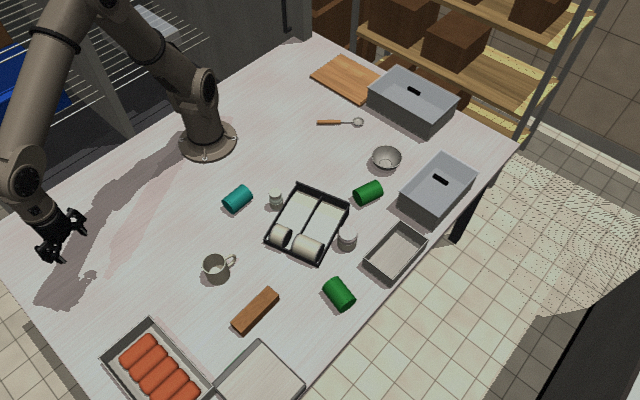

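View pics/top0.png

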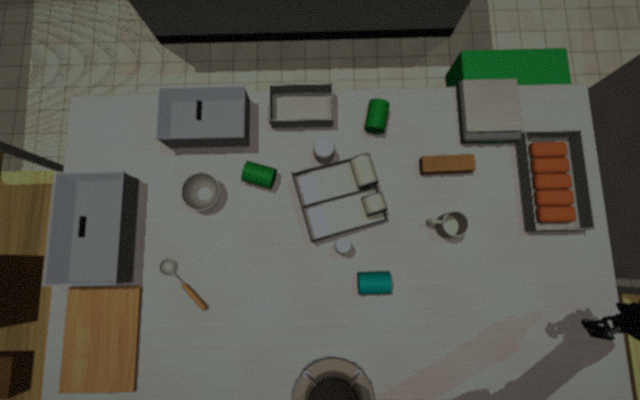

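The scene image shows the rack at about (307,224), with two cream tins at its foot. In the top image the rack's centre is near (340,197). The cream tins there are at (364,170), which looks longer, and (373,204), which looks shorter. Look-alikes in the top image are green at (377,115) and (259,174), turquoise at (375,282), and the white upright tin at (324,150) and jar at (344,246). Next I'll check in close crops.

```bash
python3 - <<'E'
import cv2
a=cv2.imread("pics/top0.png")[135:260,280:400]; cv2.imwrite("pics/topc.png",cv2.resize(cv2.convertScaleAbs(a,alpha=1.2),None,fx=4.8,fy=4.8,interpolation=cv2.INTER_CUBIC))
a=cv2.imread("pics/scene0.png")[170:280,250:370]; cv2.imwrite("pics/scc.png",cv2.resize(a,None,fx=5,fy=5,interpolation=cv2.INTER_CUBIC))
E
```

```text
(no output)
```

View pics/topc.png

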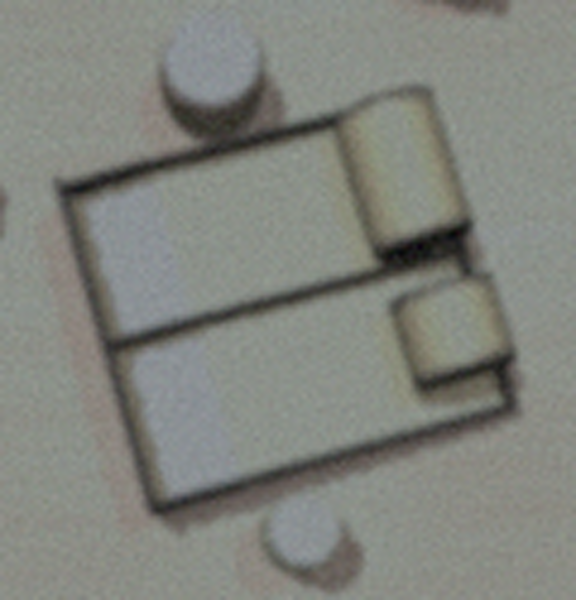

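View pics/scc.png

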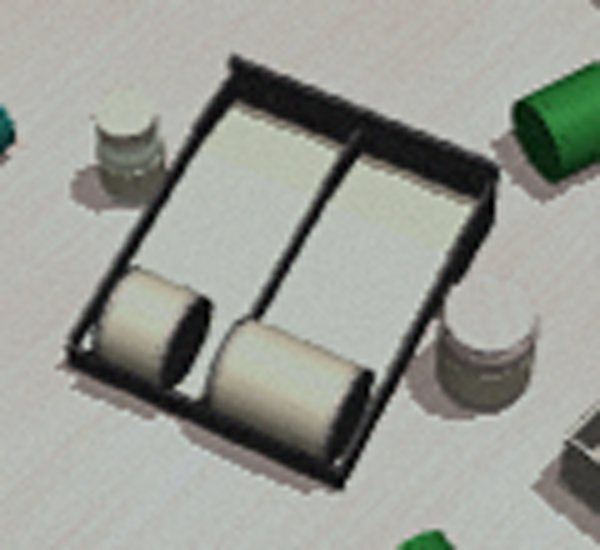

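```bash
cat > h.py <<'E'
import numpy as np,cv2
from scipy.spatial.transform import Rotation as R
from scipy.optimize import least_squares
def cam(n):
    d=np.load(n+".npz"); return d["intrinsics"],d["position"],R.from_rotvec(d["orientation"]).as_matrix()
def proj(c,P):
    K,t,M=c; q=(np.atleast_2d(P)-t)@M; q=q*[1,-1,-1]; u=q@K.T; return u[:,:2]/u[:,2:]
def rack(p,P):
    P=np.atleast_2d(P); c,s=np.cos(p[2]),np.sin(p[2]); return np.c_[p[0]+c*P[:,0]-s*P[:,1],p[1]+s*P[:,0]+c*P[:,1],P[:,2]]
E
cat > fit.py <<'E'
from h import *
S,T=cam("scene0"),cam("top0")
c=lambda x,y:(280+x/4.8,135+y/4.8)
d=lambda x,y:(250+x/5,170+y/5)
tp=[([.111,-.106,.075],c(60,184)),([.111,.106,.075],c(158,510)),([-.131,.106,.03],c(514,408))]
sp=[([.111,.106,.075],d(232,56)),([.111,-.106,.075],d(496,165)),([-.131,.106,.026],d(68,350)),([-.131,-.106,.026],d(342,476))]
def res(p):
    return np.concatenate([(proj(T,rack(p,[a]))[0]-b) for a,b in tp]+[(proj(S,rack(p,[a]))[0]-b) for a,b in sp])
o=least_squares(res,[.4,0,1.6],loss="soft_l1"); print(o.x,np.degrees(o.x[2]),res(o.x).round(1).reshape(-1,2).tolist())
np.save("rack.npy",o.x); p=o.x
seg=[]
for y in(-.106,0,.106):
    seg+=[([-.131,y,.032],[.05,y,.0566]),([.05,y,.06],[.111,y,.06])]
for x,z in((-.131,.026),(-.125,.026),(.105,.075),(.111,.075),(.05,.0366),(.105,.029)): seg.append(([x,-.106,z],[x,.106,z]))
th=np.linspace(0,2*np.pi,25)
for yc,L in((-.052,.092),(.052,.055)):
    for e in(-1,1):
        q=np.c_[-.101+.033*np.cos(th),0*th+yc+e*L/2,.049+.033*np.sin(th)]
        seg+=list(zip(q[:-1],q[1:]))
for n,C,(x0,x1,y0,y1) in(("top",T,(280,400,135,260)),("scene",S,(250,370,170,280))):
    k=4.8; im=cv2.imread(f"pics/{n}0.png")[y0:y1,x0:x1]; im=cv2.resize(im,None,fx=k,fy=k,interpolation=cv2.INTER_CUBIC)
    for a,b in seg:
        u=[tuple(int(v) for v in (proj(C,rack(p,[w]))[0]-[x0,y0]+.5)*k) for w in(a,b)]
        cv2.line(im,*u,(0,0,255),1)
    cv2.imwrite(f"pics/ov_{n}.png",im)
E
python3 fit.py
```

```text
[ 0.58300593 -0.02710374  1.84651122] 105.79729979702418 [[-1.9, -1.5], [-1.7, -0.7], [1.6, -2.0], [-1.4, -0.4], [-0.4, -0.7], [-1.8, -0.1], [-0.8, -0.3]]
```

View pics/ov_top.png

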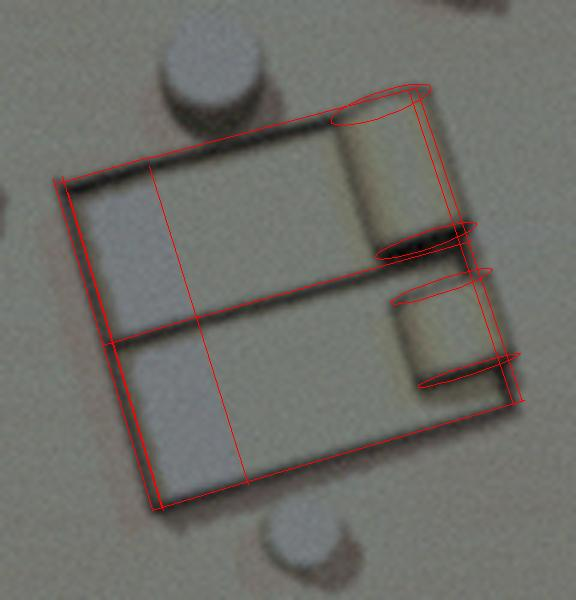

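View pics/ov_scene.png

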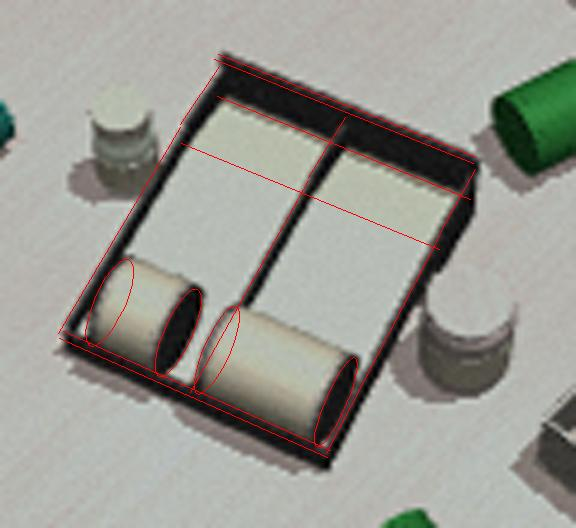

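```bash
sed -i 's|c=lambda x,y:(280+x/4.8,135+y/4.8)|c=lambda x,y:(279.5+x/4.8,134.5+y/4.8)|; s|d=lambda x,y:(250+x/5,170+y/5)|d=lambda x,y:(249.5+x/5,169.5+y/5)|' fit.py
# add tin end-disc edge points: tops of long tin rim etc. 
python3 fit.py; python3 - <<'E'
from h import *
from bench import r
p=np.load("rack.npy"); print(rack(p,[[-.101,-.052,.049],[-.101,.052,.049],[-.16,-.052,.1],[.072,-.052,.067]]).round(4))
o=r.get_obs(); M=R.from_rotvec(o["orientation"]).as_matrix(); print(M.round(3))
yr=np.array([-np.sin(p[2]),np.cos(p[2]),0])
for s in(1,-1):
    z=s*yr; y=np.array([0,0,-1.]); x=np.cross(y,z); G=np.c_[x,y,z]; print(s,R.from_matrix(G@M.T).as_rotvec().round(3))
E
```

```text
[ 0.58214204 -0.02645487  1.84260067] 105.57324196848565 [[-1.5, -0.9], [-1.6, 0.0], [1.8, -1.0], [-0.8, -0.2], [0.1, -0.3], [-1.4, 0.0], [-0.5, -0.0]]
[[ 0.6593 -0.1098  0.049 ]
 [ 0.5592 -0.1377  0.049 ]
 [ 0.6752 -0.1666  0.1   ]
 [ 0.6129  0.0569  0.067 ]]
[[-0.925 -0.001  0.38 ]
 [-0.38   0.002 -0.925]
 [ 0.    -1.    -0.002]]
1 [-2.000e-03  1.000e-03 -1.689e+00]
-1 [-1.000e-03 -2.000e-03  1.453e+00]
```

The close crops show the long cream tin in the −y lane (world x larger), at top (364,170) and scene (308,248). The short tin is at top (373,204). The overlay of the fitted rack matches to about 1 px, so I'll move above and behind the long tin with the jaws across the lane.

```bash
python3 - <<'E'
from h import *
p=np.load("rack.npy"); t=rack(p,[[-.17,-.052,.2]])[0]; print(t, t-[0.2563,-.6239,.2304], (t-[0.2563,-.6239,.2304])/20)
E
```

```text
[ 0.67787292 -0.1762534   0.2       ] [ 0.42157292  0.4476466  -0.0304    ] [ 0.02107865  0.02238233 -0.00152   ]
```

>>> send_rows(rows="0.01 0.01 0 0 0 0.04;0.021 0.0224 0 0 0 0.073;0.021 0.0224 0 0 0 0.073;0.021 0.0224 0 0 0 0.073;0.021 0.0224 0 0 0 0.073;0.021 0.0224 0 0 0 0.073;0.021 0.0224 0 0 0 0.073;0.021 0.0224 0 0 0 0.073;0.021 0.0224 0 0 0 0.073;0.021 0.0224 0 0 0 0.073;0.021 0.0224 0 0 0 0.073;0.021 0.0224 0 0 0 0.073;0.021 0.0224 0 0 0 0.073;0.021 0.0224 0 0 0 0.073;0.021 0.0224 0 0 0 0.073;0.021 0.0224 0 0 0 0.073;0.021 0.0224 0 0 0 0.073;0.021 0.0224 0 0 0 0.073;0.021 0.0224 0 0 0 0.073;0.021 0.0224 0 0 0 0.073", grip=0.04)

```text
clock: 2.1
tcp_pos: [0.6666, -0.1859, 0.2314]
orientation: [-1.318, 1.021, -1.021]
contact_force: [-0.6, -0.0, -0.2]
grip_width: 0.04
```

```bash
cat >> h.py <<'E'
def status(r,save=None):
    p=np.load("rack.npy"); o=r.get_obs(); w=o["tcp_pos"]; c,s=np.cos(p[2]),np.sin(p[2]); d=w[:2]-p[:2]
    yr=np.array([-s,c,0]); z=-yr; y=np.array([0,0,-1.]); G=np.c_[np.cross(y,z),y,z]
    M=R.from_rotvec(o["orientation"]).as_matrix()
    f=o["contact_force"]
    print("t",o["clock"],"rack xyz",np.round([c*d[0]+s*d[1],-s*d[0]+c*d[1],w[2]],4),"turn left",R.from_matrix(G@M.T).as_rotvec().round(3),"F rack",np.round([c*f[0]+s*f[1],-s*f[0]+c*f[1],f[2]],2),"grip",round(o["grip_width"],4))
    for n in save or []:
        f=r.grab_frame(n[0]); a=f["pixels"][:,:,::-1]; x0,x1,y0,y1=n[1]; cv2.imwrite(n[2],cv2.resize(a[y0:y1,x0:x1],None,fx=n[3],fy=n[3],interpolation=cv2.INTER_CUBIC))
def d2w(x,y):
    p=np.load("rack.npy"); c,s=np.cos(p[2]),np.sin(p[2]); return np.round([c*x-s*y,s*x+c*y],4)
E
python3 -c "
from h import *
from bench import r
status(r)
print(d2w(.01,0),d2w(0,.01))"
```

```text
t 2.1 rack xyz [-0.1762 -0.0385  0.2314] turn left [-0.     0.     0.019] F rack [ 0.14  0.54 -0.22] grip 0.04
[-0.0027  0.0096] [-0.0096 -0.0027]
```

>>> send_rows(rows="0.006 0.0037 -0.01 0 0 0.01;0.006 0.0037 -0.025 0 0 0.009;0 0 -0.03 0 0 0;0 0 -0.03 0 0 0;0 0 -0.03 0 0 0;0 0 -0.016 0 0 0;0 0 -0.01 0 0 0;0 0 0 0 0 0")

```text
clock: 2.9
tcp_pos: [0.677, -0.181, 0.0793]
orientation: [-1.324, 1.013, -1.01]
contact_force: [-0.1, -0.2, -0.2]
grip_width: 0.04
```

```bash
python3 -c "
from h import *
from bench import r
status(r,[('scene',(250,370,170,290),'pics/s1.png',5),('top',(280,420,115,260),'pics/t1.png',4)])"
```

```text
t 2.9 rack xyz [-0.1744 -0.0498  0.0793] turn left [-0.    -0.002  0.006] F rack [-0.14  0.16 -0.24] grip 0.04
```

View pics/s1.png

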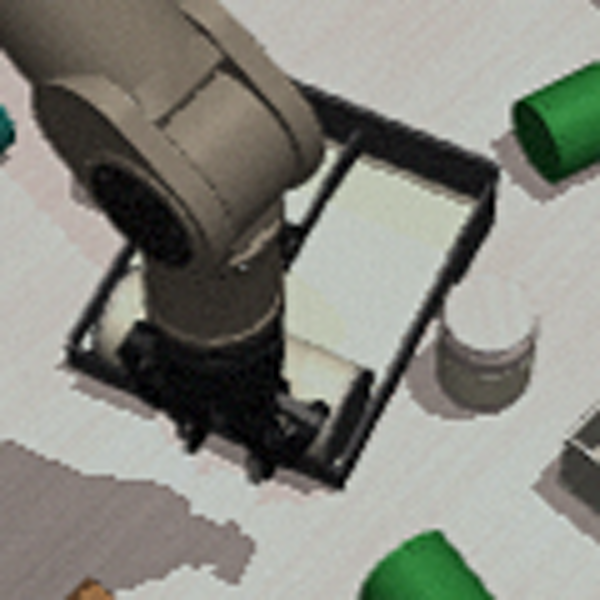

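View pics/t1.png

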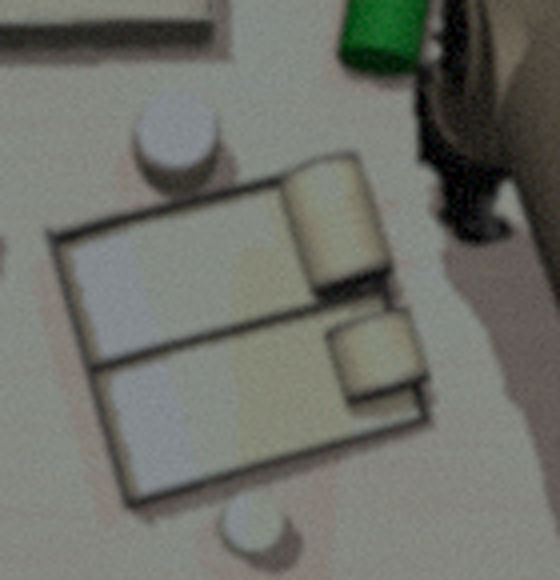

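```bash
python3 -c "
from h import *
S,T=cam('scene0'),cam('top0');p=np.load('rack.npy')
P=rack(p,[[-.1744,-.0498+a,.0793+.004] for a in(-.02,0,.02)])
print((proj(S,P)-[250,170]+.5)*5,(proj(T,P)-[280,115]+.5)*4)"
```

```text
[[256.41257737 465.90206277]
 [228.38902722 453.13745827]
 [200.57000302 440.46601444]] [[428.02252191 163.6521485 ]
 [436.62408093 188.80138656]
 [445.27684219 214.10032977]]
```

>>> send_rows(rows="0.0011 0.0003 -0.01 0 0 0.006;0.001 0.0003 -0.015 0 0 0;0 0 -0.012 0 0 0;0 0 -0.008 0 0 0;-0.0005 0.0019 0 0 0 0;-0.0007 0.0024 0 0 0 0;-0.0007 0.0024 0 0 0 0;-0.0007 0.0024 0 0 0 0;-0.0007 0.0024 0 0 0 0;-0.0007 0.0024 0 0 0 0;-0.0006 0.0019 0 0 0 0;-0.0003 0.001 0 0 0 0;0 0 0 0 0 0")

```text
clock: 4.3
tcp_pos: [0.6747, -0.1638, 0.0353]
orientation: [-1.325, 1.007, -1.007]
contact_force: [0.3, 0.1, -0.4]
grip_width: 0.0399
```

```bash
python3 -c "
from h import *
from bench import r
status(r,[('scene',(250,370,170,290),'pics/s2.png',5),('top',(280,420,115,260),'pics/t2.png',4)])"
```

```text
t 4.3 rack xyz [-0.1571 -0.0523  0.0353] turn left [-0.    -0.     0.001] F rack [ 0.   -0.28 -0.35] grip 0.0399
```

View pics/s2.png

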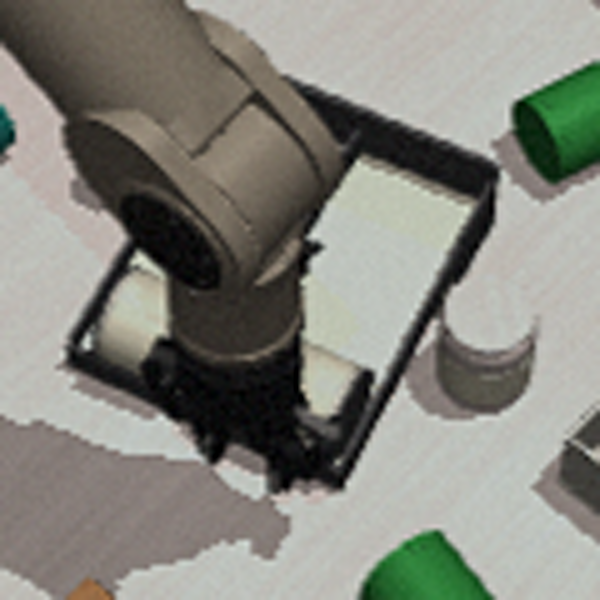

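View pics/t2.png

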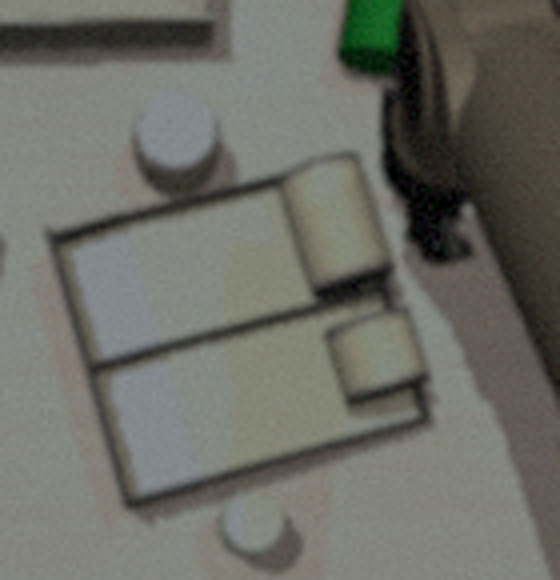

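The scene view shows the fingertips at (210,450) and (280,485) behind the long tin. The tin still lies at the lip, and the gap is about 10 mm. Creeping forward.

>>> send_rows(rows="-0.0005 0.0019 0 0 0 0;-0.0005 0.0019 0 0 0 0;-0.0005 0.0019 0 0 0 0;-0.0005 0.0019 0 0 0 0;-0.0005 0.0019 0 0 0 0;-0.0005 0.0019 0 0 0 0;-0.0005 0.0019 0.0003 0 0 0;-0.0005 0.0019 0.0003 0 0 0;-0.0005 0.0019 0.0003 0 0 0;-0.0005 0.0019 0.0003 0 0 0")

```text
clock: 5.4
tcp_pos: [0.67, -0.1455, 0.0368]
orientation: [-1.325, 1.007, -1.009]
contact_force: [-0.5, -1.2, 0.6]
grip_width: 0.0402
```

```bash
python3 -c "
from h import *
from bench import r
status(r,[('top',(280,420,115,260),'pics/t3.png',4)])"
```

```text
t 5.4 rack xyz [-0.1382 -0.0527  0.0368] turn left [0.001 0.001 0.001] F rack [-1.02  0.77  0.63] grip 0.0402
```

View pics/t3.png

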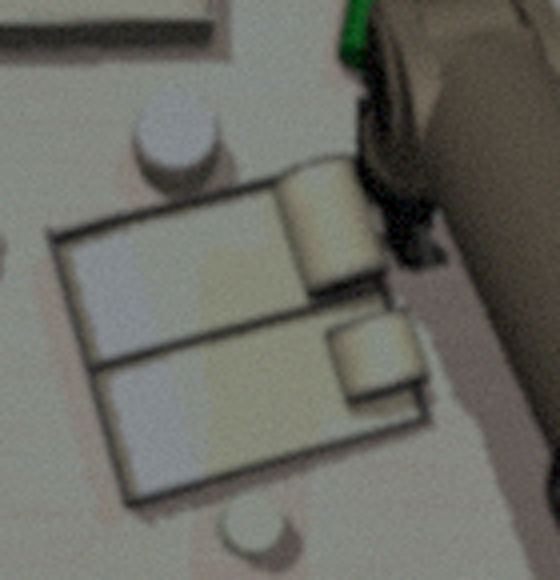

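Contact is made: the tin moved a few mm uphill, with about −1 N along rack x. Continuing up the slope.

>>> send_rows(rows="-0.0005 0.0019 0.0003 0 0 0;-0.0005 0.0019 0.0003 0 0 0;-0.0005 0.0019 0.0003 0 0 0;-0.0006 0.0019 0.0003 0 0 0;-0.0005 0.0019 0.0003 0 0 0;-0.0005 0.0019 0.0003 0 0 0;-0.0005 0.0019 0.0003 0 0 0;-0.0006 0.0019 0.0003 0 0 0;-0.0005 0.0019 0.0003 0 0 0;-0.0005 0.0019 0.0003 0 0 0;-0.0005 0.0019 0.0003 0 0 0;-0.0006 0.0019 0.0003 0 0 0;-0.0005 0.0019 0.0003 0 0 0;-0.0005 0.0019 0.0003 0 0 0;-0.0005 0.0019 0.0003 0 0 0;-0.0006 0.0019 0.0003 0 0 0")

```text
clock: 7.05
tcp_pos: [0.6613, -0.1144, 0.0413]
orientation: [-1.325, 1.007, -1.007]
contact_force: [-0.7, -1.0, 0.2]
grip_width: 0.0402
```

```bash
python3 -c "
from h import *
from bench import r
status(r,[('top',(280,420,115,260),'pics/t4.png',4),('scene',(250,370,170,290),'pics/s4.png',5)])"
```

```text
t 7.05 rack xyz [-0.106  -0.0526  0.0413] turn left [-0.     0.     0.001] F rack [-0.8   0.99  0.19] grip 0.0402
```

View pics/t4.png

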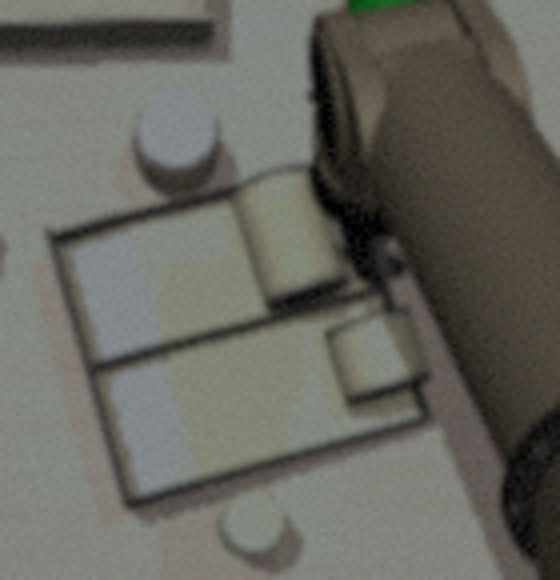

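View pics/s4.png

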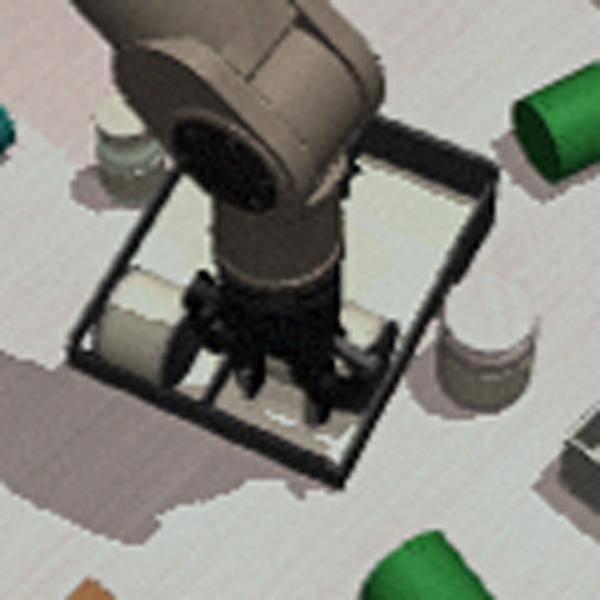

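The tin is square in the lane with the fingers behind it, and the tin's near end is at top (300,240). The short tin hasn't moved. Continuing.

>>> send_rows(rows="-0.0005 0.0019 0.0003 0 0 0;-0.0005 0.0019 0.0003 0 0 0;-0.0005 0.0019 0.0003 0 0 0;-0.0006 0.0019 0.0003 0 0 0;-0.0005 0.0019 0.0003 0 0 0;-0.0005 0.0019 0.0003 0 0 0;-0.0005 0.0019 0.0003 0 0 0;-0.0006 0.0019 0.0003 0 0 0;-0.0005 0.0019 0.0003 0 0 0;-0.0005 0.0019 0.0003 0 0 0;-0.0005 0.0019 0.0003 0 0 0;-0.0006 0.0019 0.0003 0 0 0;-0.0005 0.0019 0.0003 0 0 0;-0.0005 0.0019 0.0003 0 0 0;-0.0005 0.0019 0.0002 0 0 0;-0.0006 0.0019 0.0003 0 0 0;-0.0005 0.0019 0.0003 0 0 0;-0.0006 0.0019 0.0002 0 0 0;-0.0005 0.0019 0.0003 0 0 0;-0.0005 0.0019 0.0002 0 0 0")

```text
clock: 9.15
tcp_pos: [0.6507, -0.0764, 0.047]
orientation: [-1.325, 1.007, -1.007]
contact_force: [0.2, -1.5, 0.6]
grip_width: 0.0401
```

>>> send_rows(rows="-0.0005 0.0019 0.0003 0 0 0;-0.0005 0.0019 0.0003 0 0 0;-0.0005 0.0019 0.0003 0 0 0;-0.0006 0.0019 0.0003 0 0 0;-0.0005 0.0019 0.0003 0 0 0;-0.0005 0.0019 0.0003 0 0 0;-0.0005 0.0019 0.0003 0 0 0;-0.0006 0.0019 0.0002 0 0 0;-0.0005 0.0019 0.0003 0 0 0;-0.0005 0.0019 0.0003 0 0 0;-0.0005 0.0019 0.0003 0 0 0;-0.0006 0.0019 0.0003 0 0 0;-0.0005 0.0019 0.0003 0 0 0;-0.0005 0.0019 0.0002 0 0 0")

```text
clock: 10.55
tcp_pos: [0.6435, -0.0498, 0.051]
orientation: [-1.325, 1.007, -1.007]
contact_force: [0.4, -1.6, 1.6]
grip_width: 0.0397
```

```bash
python3 -c "
from h import *
from bench import r
status(r,[('top',(280,420,115,260),'pics/t5.png',4),('scene',(250,370,170,290),'pics/s5.png',5)])"
```

```text
t 10.55 rack xyz [-0.039  -0.0528  0.051 ] turn left [ 0.    -0.     0.001] F rack [-1.67  0.07  1.55] grip 0.0397
```

View pics/t5.png

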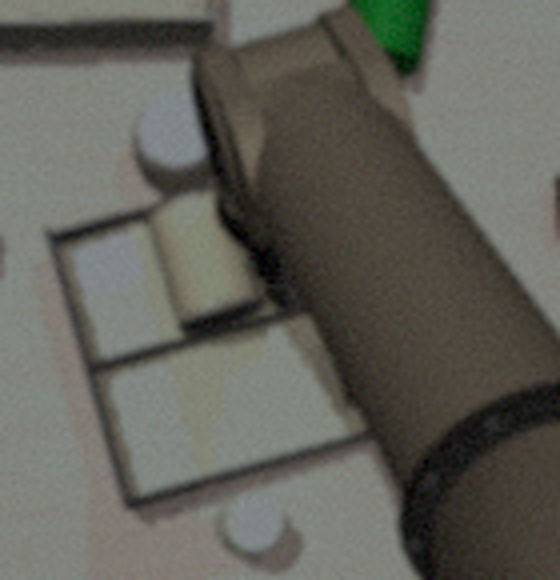

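View pics/s5.png

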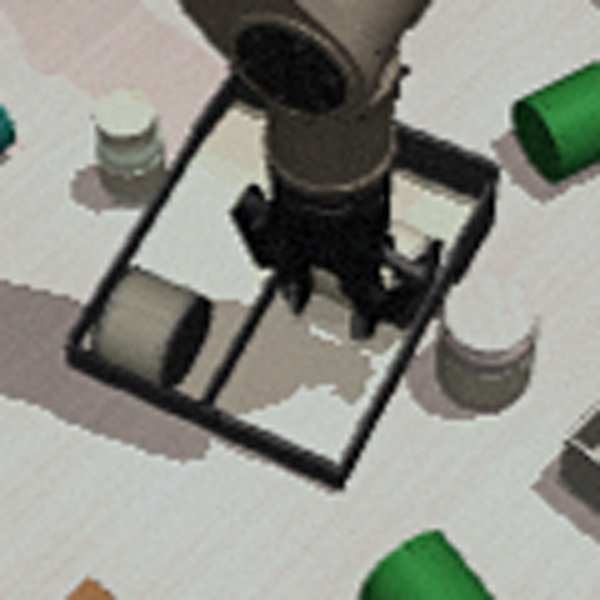

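```bash
python3 -c "
from h import *
def ray(c,u,z):
    K,t,M=c; d=M@(np.linalg.inv(K)@[u[0],u[1],1]*[1,-1,-1]); return t+d*(z-t[2])/d[2]
p=np.load('rack.npy');c,s=np.cos(p[2]),np.sin(p[2])
def tr(w):
    d=w[:2]-p[:2]; return np.round([c*d[0]+s*d[1],-s*d[0]+c*d[1],w[2]],4)
S,T=cam('scene0'),cam('top0')
print('up top',tr(ray(T,(280+212/4.8-.5,135+65/4.8-.5),.08)),tr(ray(S,(250+490/5-.5,170+312/5-.5),.08)))
for z in(.08,.1,.12):
  print(z,[tr(ray(S,(250+a/5,170+b/5),z)) for a,b in((440,245),(430,300),(235,210),(262,262))])
"
```

```text
up top [-0.0038 -0.1463  0.08  ] [-0.0037 -0.1531  0.08  ]
0.08 [array([ 0.0281, -0.1034,  0.08  ]), array([-0.0141, -0.116 ,  0.08  ]), array([-0.0089,  0.0332,  0.08  ]), array([-0.0377, -0.0028,  0.08  ])]
0.1 [array([ 0.016 , -0.1083,  0.1   ]), array([-0.0256, -0.1208,  0.1   ]), array([-0.0204,  0.0261,  0.1   ]), array([-0.0488, -0.0094,  0.1   ])]
0.12 [array([ 0.0038, -0.1133,  0.12  ]), array([-0.037 , -0.1255,  0.12  ]), array([-0.032 ,  0.0189,  0.12  ]), array([-0.0599, -0.016 ,  0.12  ])]
```

```bash
python3 -c "
from h import *
from bench import r
status(r,[('scene',(290,360,195,250),'pics/s6.png',11)])"
```

```text
t 10.65 rack xyz [-0.0385 -0.0529  0.051 ] turn left [-0. -0.  0.] F rack [-0.69 -0.45  0.61] grip 0.04
```

View pics/s6.png

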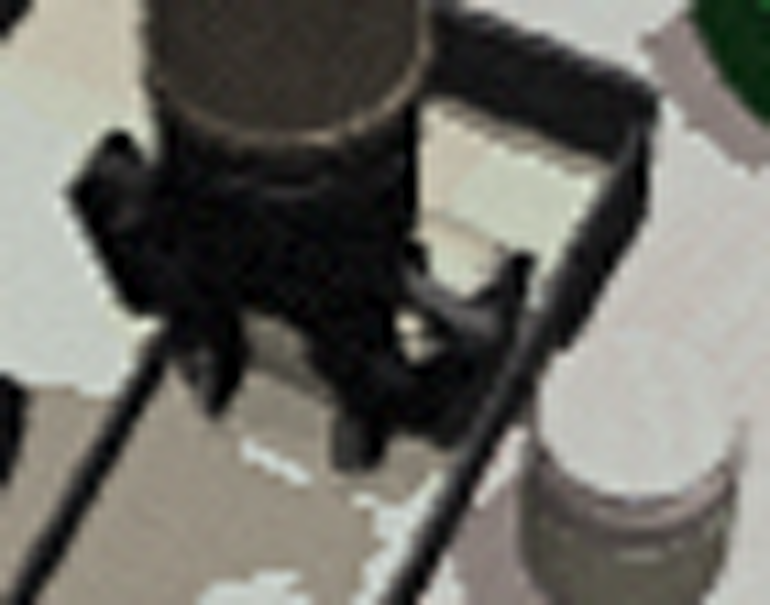

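The close crop shows both fingertips, (210,400) and (360,460), behind the tin. The knuckles are well above the fence and the upright tin, whose top is at (640,420), so it's clear to continue to the crest.

>>> send_rows(rows="-0.0005 0.0019 0.0003 0 0 0;-0.0005 0.0019 0.0003 0 0 0;-0.0005 0.0019 0.0003 0 0 0;-0.0006 0.0019 0.0003 0 0 0;-0.0005 0.0019 0.0003 0 0 0;-0.0005 0.0019 0.0003 0 0 0;-0.0005 0.0019 0.0002 0 0 0;-0.0006 0.0019 0.0003 0 0 0;-0.0005 0.0019 0.0003 0 0 0;-0.0005 0.0019 0.0003 0 0 0;-0.0005 0.0019 0.0003 0 0 0;-0.0006 0.0019 0.0003 0 0 0;-0.0005 0.0019 0.0003 0 0 0;-0.0005 0.0019 0.0002 0 0 0;-0.0005 0.0019 0.0003 0 0 0;-0.0006 0.0019 0.0003 0 0 0")

```text
clock: 12.3
tcp_pos: [0.6351, -0.0195, 0.0556]
orientation: [-1.325, 1.007, -1.007]
contact_force: [0.5, -1.8, 1.3]
grip_width: 0.0399
```

```bash
python3 -c "
from h import *
from bench import r
status(r,[('top',(280,420,115,260),'pics/t7.png',4),('scene',(250,370,170,290),'pics/s7.png',5)])"
```

```text
t 12.3 rack xyz [-0.0075 -0.0529  0.0556] turn left [0.    0.    0.001] F rack [-1.85 -0.04  1.27] grip 0.0399
```

View pics/t7.png

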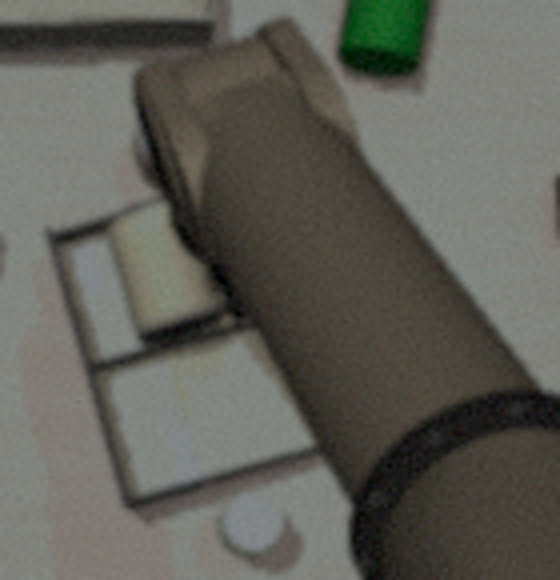

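View pics/s7.png

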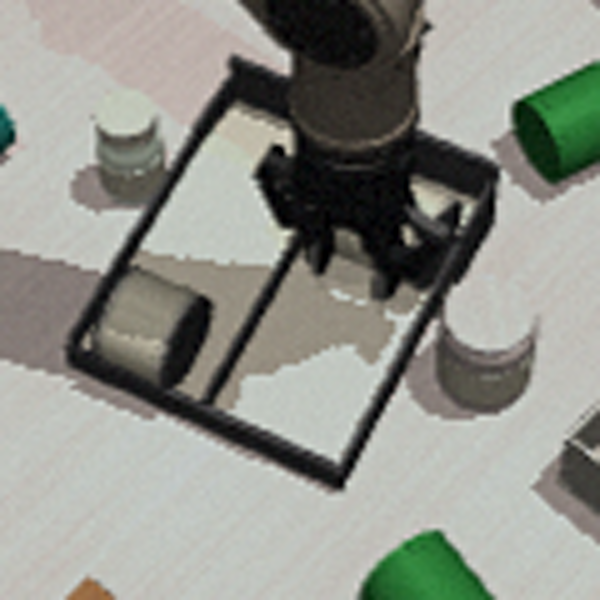

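>>> send_rows(rows="-0.0005 0.0019 0.0003 0 0 0;-0.0005 0.0019 0.0003 0 0 0;-0.0005 0.0019 0.0003 0 0 0;-0.0006 0.0019 0.0003 0 0 0;-0.0005 0.0019 0.0002 0 0 0;-0.0005 0.0019 0 0 0 0;-0.0005 0.0019 0 0 0 0;-0.0006 0.0019 0 0 0 0;-0.0005 0.0019 0 0 0 0;-0.0005 0.0019 0 0 0 0;-0.0005 0.0019 0 0 0 0;-0.0006 0.0019 0 0 0 0;-0.0005 0.0019 0 0 0 0;-0.0003 0.001 0 0 0 0;0 0 0 0 0 0")

```text
clock: 13.9
tcp_pos: [0.628, 0.0064, 0.057]
orientation: [-1.325, 1.007, -1.007]
contact_force: [0.3, 0.5, -0.6]
grip_width: 0.0398
```

```bash
python3 -c "
from h import *
from bench import r
status(r,[('top',(280,420,115,260),'pics/t8.png',4),('scene',(250,370,170,290),'pics/s8.png',5)])"
```

```text
t 13.9 rack xyz [ 0.0193 -0.053   0.057 ] turn left [-0.     0.     0.001] F rack [ 0.42 -0.47 -0.61] grip 0.0398
```

View pics/t8.png

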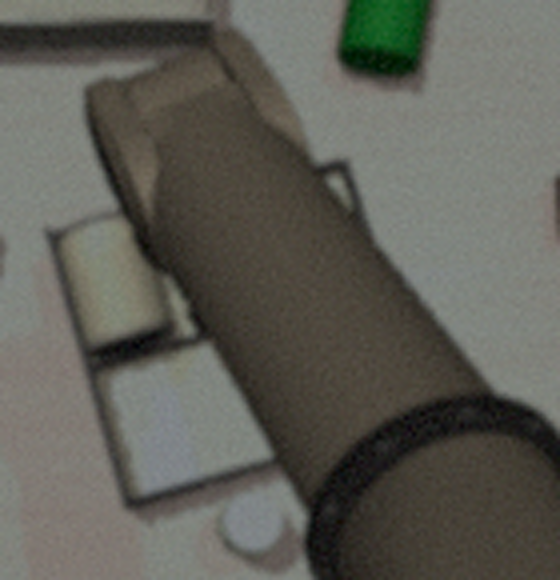

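View pics/s8.png

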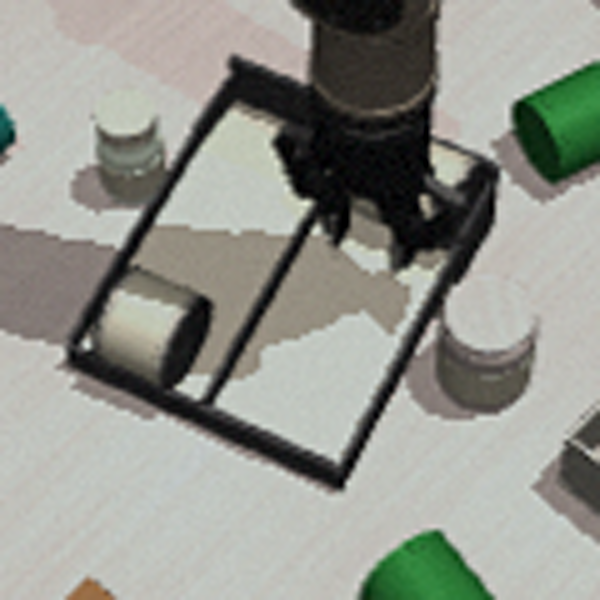

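The tin is against the stop, at top (110,285), and square. The force reads no contact. I'll back off a little, rise, move away, then check.

>>> send_rows(rows="0.0005 -0.002 0 0 0 0;0.001 -0.004 0 0 0 0;0.001 -0.004 0 0 0 0;0.0005 -0.002 0.005 0 0 0;0 0 0.015 0 0 0;0 0 0.025 0 0 0;0 0 0.03 0 0 0;0 0 0.03 0 0 0;0 0 0.03 0 0 0;0 -0.02 0.02 0 0 0;0 -0.03 0.01 0 0 0;-0.01 -0.03 0 0 0 0;-0.01 -0.03 0 0 0 0;-0.01 -0.03 0 0 0 0;-0.01 -0.03 0 0 0 0;-0.01 -0.03 0 0 0 0;-0.01 -0.03 0 0 0 0;-0.005 -0.015 0 0 0 0;0 0 0 0 0 0;0 0 0 0 0 0")

```text
clock: 16.0
tcp_pos: [0.5667, -0.2492, 0.2226]
orientation: [-1.324, 1.006, -1.006]
contact_force: [0.0, 0.5, -0.2]
grip_width: 0.0399
```

```bash
python3 -c "
from h import *
from bench import r
status(r,[('top',(280,420,115,260),'pics/t9.png',4),('scene',(0,640,0,400),'pics/s9.png',1.25)])"
```

```text
t 16.0 rack xyz [-0.2105  0.0747  0.2226] turn left [-0.001  0.001 -0.   ] F rack [ 0.44 -0.16 -0.17] grip 0.0399
```

View pics/t9.png

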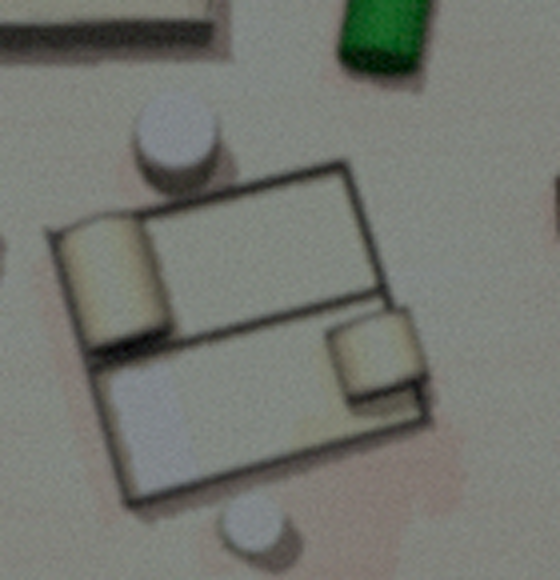

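View pics/s9.png

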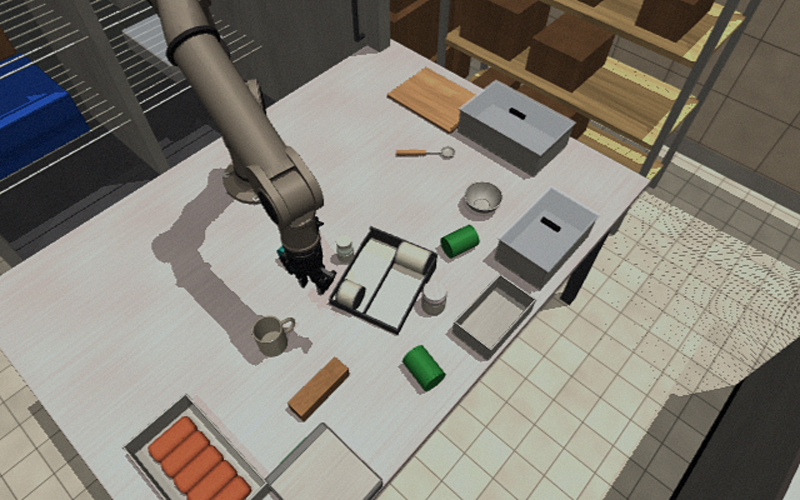

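The long tin sits square against the stop at top (115,285). The short tin at (375,355) and the bystanders are where they were, and the arm is clear. Handing in.

```bash
python3 -c "
from bench import r
print(r.hand_in(), r.get_obs()['contact_force'])"
```

```text
the job is handed in; nothing more can be done
the job is handed in; nothing more can be done
```

I pushed the long tin (the −y lane) up its slope at about 20 mm/s. I used both fingertips, 40 mm apart, so it stayed square and in contact. It went over the crest and rolled on to the stop. I then backed off, lifted clear, moved away and handed the job in at about 16 s.

- **Final checks:** The last pictures show the long tin square against the stop. The short tin and the bystanders look unmoved, and the gripper is in free air at about 0.22 m with roughly zero force.
- **Not measured:** I judged the tin's final position and angle by eye from the pictures, not in numbers. The hand-in gave no verdict.
- **Small disagreement:** The two cameras differed by about 1–2 pixels (3–5 mm) when I fitted the rack's position. The tin was also touched about 3–4 mm nearer than I estimated. Neither caused trouble during the push.

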